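Fit and aim the suction scoop

ROBOT

A 6-joint arm with a two-finger parallel gripper is mounted at the origin on the work surface. World frame = base frame: x ahead of the robot, y to its left, z up, the work surface at z = 0. Lengths are in m, angles in degrees, forces in N, time in s.
With the tool pointing down it reaches from about 0.375 to 0.9 m from the base axis. Payload 3.1 kg.
Tool frame: the origin (TCP) lies at the very end of the fingers, on their centre line; the grasp point (between the pads) lies 19 mm behind it (bot.hold_point_z is the z of the grasp point in the tool frame, in m); z points along the fingers, y is the line along which they close (so a half turn about z gives the same grasp; the last joint's range is limited). The gripper opens to 87 mm and grips with 3 to 60 N. Pads are 19 mm wide; open, the fingers measure 117 mm over their backs; the gripper's body (75 mm by 190 mm) begins 51 mm behind the grasp point.
Start: joints at [-10.227, 30.224, 82.088, -0, 67.689, -10.227], TCP at [0.625, 0, 0.223] pointing down, gripper open.
Joint ranges: [-176.69, 176.69], [-43.24, 126.21], [12.49, 139.97], [-82, 262], [0, 151.66], [-163.58, 163.58]. Speed limits (degrees/s): [159.86, 159.86, 180, 180, 180, 180].

INTERFACE

Orientations are given as a 3x3 rotation matrix whose columns are the frame's x, y, z axes.
In Python, from rig import bot, capture, camera_model gives the robot as it stands.
- The arm moves only by the tool apply_moves, never from a script. Its argument "plan" is text: rows parted by semicolons, each of 6 numbers parted by spaces: the shift along the tool's x, y, z in units of 0.05 m (1.0 is 0.05 m), then the turn, a rotation vector about the tool's x, y, z in units of 360 degrees (1.0 is 360 degrees). In form: dx dy dz ax ay az; .... A call has 1 to 10 rows; each row shifts and turns the commanded pose from where the row before left it, along the tool's axes as they then stand; what a row does not reach is not made up. A row lasts 1/12 s, in which the tool goes at most 41.7 mm and 7.16 degrees, less where a joint would pass 70% of its speed; a pose out of reach is approached as far as the arm can. A call with a number of a shift or a turn outside -1 to 1 is refused whole. A call with a gripper value outside its range is refused whole. "gripper" is the gripper command: -1 is shut, 1 is fully open, values between are in proportion, set as the call begins (left out, the last holds). The fingers move at their own pace and stop on an object; the grip force is fixed at half the most. Time passes only in rows, so rows that do not move let the fingers close. It gives the time, the measured TCP pose, the force, the opening and the grip force at its end, in the units of the state.
- bot.read_state(): the state, without advancing time (a new reading comes with each control period).
- capture(name): name is "scene" or "side" or "wrist"; returns the picture (420x560x3 uint8, red, green, blue); there is no depth.
- camera_model(name): a dict with "vertical_fov" (degrees; the focal length in pixels is half the picture's height over the tangent of half this angle, whatever the lens; pixels are square), "cx", "cy" (the principal point, pixels), "dist" ([k1, k2, p1, p2, k3] as OpenCV has them; the pictures are not rectified), "position" and "rotation" of the camera in the world; the wrist camera has in their place "hand_eye" (4x4, takes a point from camera to tool coordinates, whose origin is the TCP and whose axes are the flange's). Camera axes: x right, y down, z forward; pixel columns grow to the right and rows downward; lengths in m; the calibration is good to about 2 mm. A picture is of the moment at which its call begins: read the wrist's pose just before it. camera_model takes no time and is no camera call.
- bot.hand_in(): hands the job in; it is judged then, once.
The state is a dict: "time_s": time; "joint_positions": joint angles; "qvel": joint speeds; "tau": joint torques, N m; "position": TCP position; "tcp_rot": TCP orientation; "force": force on the tool from outside, world axes, zero at the start; "moment": the same for the moment, N m; "opening": opening from 0.0 (shut) to 1.0 (fully open); "grasp_force": force on a finger pad.
Only numpy, scipy, OpenCV 4.12 (cv2) and the standard library are available. Lean on these libraries where they do the work, as an engineer would, in place of code of your own. Each camera call takes 0.05 s, during which the arm holds its last target. There are 200 camera calls.

TASK

Set the blue suction scoop on the brass square of the extraction stub with its mouth looking away from the steel tray, and turn it clockwise (seen from above, a quarter turn at most) while pressing only lightly, until you feel it drop fully home over the square. Then go on screwing it clockwise against its rubber seal until its mouth looks straight at the tray, and stop there: there is no hard stop, and going round much further would crush the seal. Let go of it and leave the other things where they are.

Things in the scene. Friction and masses are not known exactly. Their poses are not given: they have to be found in the camera images.
- post: Fixed round steel extraction stub: foot 110 mm across, pillar 52 mm, its top 55 mm up. Origin at the centre of its underside, z up, the screw axis (its x and y mean nothing). It stands in line with the tray, 210 mm from its centre. The brass adaptor screws into it clockwise (from above): it sinks 12 mm a turn, takes 0.2 to 0.4 N m, stays where it is left, and bites on its seal after about a sixth of a turn.
- flange (a point): Centre of the top of the brass adaptor's 52 mm round flange (6 mm thick), on the screw axis, about 69 mm above the table; the foot of the scoop rests here when home. On it stands the 28 mm brass square, 16 mm tall. This point sinks with the adaptor but its axes do NOT turn with it: how the square is turned is not given, it must be felt or seen. 0 to 0.6 rad into its thread at the start.
- scoop_center (a point): Blue plastic suction scoop, loose, upright, 160 g: a 46 mm square block 60 mm tall, with a wide mouth (dark inside, up to 75 mm wide) reaching from one face to 80 mm from the middle, between 24 and 58 mm up. The point is in the middle of the square block, 30 mm above its foot. x points out of the mouth, z up. Grip the two flat side faces (across y, 46 mm apart).
- scoop_foot (a point): Centre of the underside of the scoop's foot (mouth of the socket), 30 mm below scoop_center; same axes. The square socket, 30.5 mm wide and 18 mm deep, fits over the brass square in any of four ways, with about 1.2 mm play on each side.
- scoop_mouth (a point): Centre of the scoop's mouth, 80 mm along x from the block's axis, 41 mm above the foot; same axes.
- tray: Fixed steel tray, 180 x 260 mm, 35 mm tall, holding a jaw model and a bur block. Origin at the centre of its underside, z up; its -x axis points at the stub, so the scoop looks straight at the tray when its x axis is parallel to the tray's x axis.
- jaw_model: Bystander: grey jaw model with white teeth lying in the tray, 22 mm tall.
- bur_block: Bystander: aluminium disc in the tray, 36 mm across, 22 mm tall.
- yellow_box: Bystander: yellow box 70 x 90 x 35 mm.
- handpiece: Bystander: white handpiece lying on the table, 150 mm long, 20 mm thick.
- beaker: Bystander: clear cup 60 mm across, 60 mm tall.
- round_cap: Bystander: blue round cap 54 mm across, 38 mm tall.
There are look-alikes about, which are no part of the job. What is shaped like the part that bears scoop_center but turquoise is not meant.

How it is judged:
By the outcome, as a careful person would: the job done as asked, in the order asked, and still so for the second after the job is handed in, with the robot touching nothing.
It also fails if it takes over 72 s, if anything falls off the work surface, if the arm or the gripper's body presses on something with over 40 N, if the wrist force passes 120 N, or if a joint passes its speed limit or range.

## Working session

There is one attempt and no reset: what is moved stays moved. The work goes in short steps, Python scripts to look and compute and a tool call to move; the robot and the scene stay as the last step left them, time stands still between calls to the robot, and variables do not carry over. Pictures are saved under pics/ and viewed, at most 10 in all, crops included, and the job is handed in when it is done.

Besides the shell and the picture viewer there is one more tool, called after "Emit:" as name(argument=value, ...), one argument or row to a line, values as JSON. apply_moves: Moves the arm, as the interface text tells. Its arguments: {"type":"object","properties":{"plan":{"type":"string"},"gripper":{"type":"number"}},"required":["plan"]}

```bash
ls; mkdir -p pics
cat > h.py <<'E'
import numpy as np, cv2
from rig import bot, capture, camera_model
def K(m):
    f=210/np.tan(np.radians(m["vertical_fov"])/2)
    return np.array([[f,0,m["cx"]],[0,f,m["cy"]],[0,0,1.]]),np.array(m["dist"],float)
def pose(name,st=None):
    m=camera_model(name)
    if name=="wrist":
        st=st or bot.read_state(); H=np.array(m["hand_eye"]); R=np.array(st["tcp_rot"])
        return m,R@H[:3,:3],R@H[:3,3]+np.array(st["position"])
    return m,np.array(m["rotation"]),np.array(m["position"])
def ray(name,px,st=None):
    m,R,p=pose(name,st); k,d=K(m)
    u=cv2.undistortPoints(np.array(px,float).reshape(-1,1,2),k,d).reshape(-1,2)
    return p,(R@np.c_[u,np.ones(len(u))].T).T
def onz(name,px,z,st=None):
    p,d=ray(name,px,st); return p+d*((z-p[2])/d[:,2])[:,None]
def proj(name,X,st=None):
    m,R,p=pose(name,st); k,d=K(m)
    return cv2.projectPoints((np.array(X,float).reshape(-1,3)-p)@R,np.zeros(3),np.zeros(3),k,d)[0].reshape(-1,2)
def save(im,n): cv2.imwrite("pics/"+n,im[...,::-1])
E
python3 - <<'E'
from h import *
a=capture("scene");b=capture("side")
save(a,"scene.png");save(b,"side.png")
for n in("scene","side"):
    m,R,p=pose(n);print(n,p,R[:,2],m["vertical_fov"])
print(camera_model("wrist")); print(bot.read_state())
E
```

```text
pics
scene [1.35873178 0.324605   0.92493087] [-0.6858371  -0.2660063  -0.67739805] 45.97982109830804
side [ 0.08592774 -0.68510899  0.79656025] [ 0.38560602  0.62446982 -0.67922414] 56.333009776889305
{'vertical_fov': 60.158957053140284, 'cx': 278.29371352035844, 'cy': 205.41770505528373, 'dist': array([0.00041013, 0.        , 0.        , 0.        , 0.        ]), 'hand_eye': array([[ 5.64938243e-05, -9.69229241e-01, -2.46159855e-01,
         6.69599968e-02],
       [ 9.99999955e-01, -1.76829646e-05,  2.99125412e-04,
         1.79983884e-04],
       [-2.94273932e-04, -2.46159861e-01,  9.69229197e-01,
        -1.61508980e-01],
       [ 0.00000000e+00,  0.00000000e+00,  0.00000000e+00,
         1.00000000e+00]])}
{'time_s': 0.1, 'joint_positions': array([-1.02257318e+01,  3.02744619e+01,  8.21509930e+01,  1.31243123e-04,
        6.76908947e+01, -1.02251786e+01]), 'qvel': array([-0.0173202 , -0.13353779, -0.16639073, -0.03638089,  0.04932665,
       -0.02137223]), 'tau': array([-3.02360622e-04, -4.40987206e+01, -1.77151054e+01,  6.34850166e-02,
        5.34114777e-02, -3.85449334e-05]), 'position': array([6.24313937e-01, 1.70951885e-04, 2.21649875e-01]), 'tcp_rot': array([[ 1.08890531e-05,  9.99998004e-01, -1.99805133e-03],
       [ 9.99999934e-01, -1.01646072e-05,  3.62586010e-04],
       [ 3.62564977e-04, -1.99805515e-03, -9.99997938e-01]]), 'force': array([ 0.00108256, -0.12737156, -0.44779382]), 'moment': array([-0.04733895,  0.00390463, -0.04728196]), 'grasp_force': 0.0, 'opening': 0.9990856875622683}
```

View pics/scene.png

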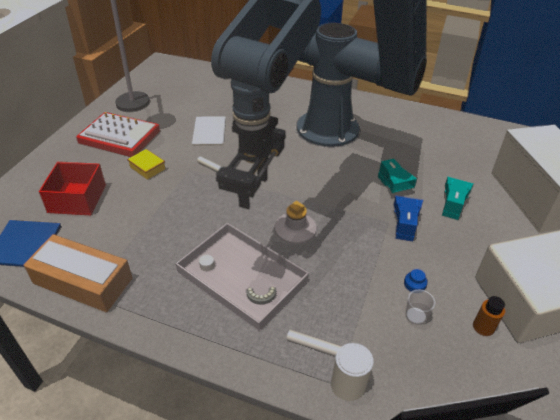

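View pics/side.png

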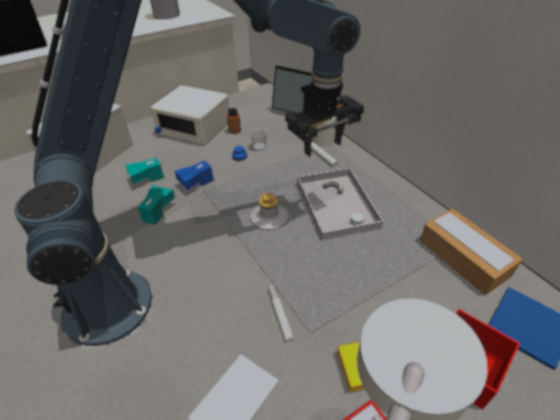

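Scene view: the blue scoop is at (408,218), with turquoise look-alikes at (397,177) and (457,197) and the blue round cap at (416,281). The brass square is at (297,211) and the tray is centred near (242,273). In the side view the scoop is at (195,175) and the brass at (268,203). The one meant is the blue one at (408,218): it has the scoop shape, where the turquoise ones are excluded and the cap is round. I'll confirm it in a crop.

Run:
```python
from h import *
a=cv2.imread("pics/scene.png");b=cv2.imread("pics/side.png")
A=cv2.resize(a[165:255,265:475],(800,343),interpolation=cv2.INTER_CUBIC)
B=cv2.resize(b[145:235,155:305],(400,240),interpolation=cv2.INTER_CUBIC)
im=np.zeros((590,800,3),np.uint8);im[:343]=A;im[345:585,:400]=B
cv2.imwrite("pics/crop1.png",im)
def mask(im,lo,hi,roi):
    m=cv2.inRange(cv2.cvtColor(im,cv2.COLOR_BGR2HSV),lo,hi);z=np.zeros_like(m);x0,y0,x1,y1=roi;z[y0:y1,x0:x1]=m[y0:y1,x0:x1];return z
for n,im,r,rb in(("scene",a,(385,185,430,245),(275,195,320,225)),("side",b,(170,155,220,195),(250,185,285,220))):
    for nm,lo,hi,q in(("blue",(105,120,30),(125,255,255),r),("brass",(12,100,60),(32,255,255),rb)):
        m=mask(im,lo,hi,q);p=np.argwhere(m)[:,::-1];print(n,nm,len(p),p.mean(0),p.min(0),p.max(0))
        for z in (.03,.075): print(z,onz(n,[p.mean(0)],z).round(4))
# tray rim corners scene
c=[(228,226),(308,275),(261,323),(177,268)];w=onz("scene",c,.035);print(w.round(3),w.mean(0))
print(np.linalg.norm(np.diff(np.r_[w,w[:1]],axis=0),axis=1))
c=[(297,176),(355,170),(382,221),(323,238)];w=onz("side",c,.035);print(w.round(3),w.mean(0))
```

```text
scene blue 889 [406.60629921 216.51631046] [394 196] [422 240]
0.03 [[0.3626 0.3212 0.03  ]]
0.075 [[0.4127 0.3214 0.075 ]]
scene brass 270 [296.37407407 210.27407407] [287 201] [306 218]
0.03 [[0.4471 0.0432 0.03  ]]
0.075 [[0.4929 0.0574 0.075 ]]
side blue 631 [194.53565769 174.75911252] [175 161] [212 188]
0.03 [[0.3713 0.3319 0.03  ]]
0.075 [[0.3545 0.2722 0.075 ]]
side brass 203 [267.97536946 200.68965517] [259 193] [277 207]
0.03 [[0.506  0.0919 0.03  ]]
0.075 [[0.4813 0.0463 0.075 ]]
[[ 0.571 -0.097  0.035]
 [ 0.648  0.142  0.035]
 [ 0.809  0.09   0.035]
 [ 0.742 -0.15   0.035]] [ 0.69259936 -0.00371054  0.035     ]
[0.2511541  0.16899976 0.24941277 0.17831646]
[[ 0.641  0.14   0.035]
 [ 0.816  0.064  0.035]
 [ 0.726 -0.161  0.035]
 [ 0.55  -0.124  0.035]] [ 0.68332944 -0.02036789  0.035     ]
```

View pics/crop1.png

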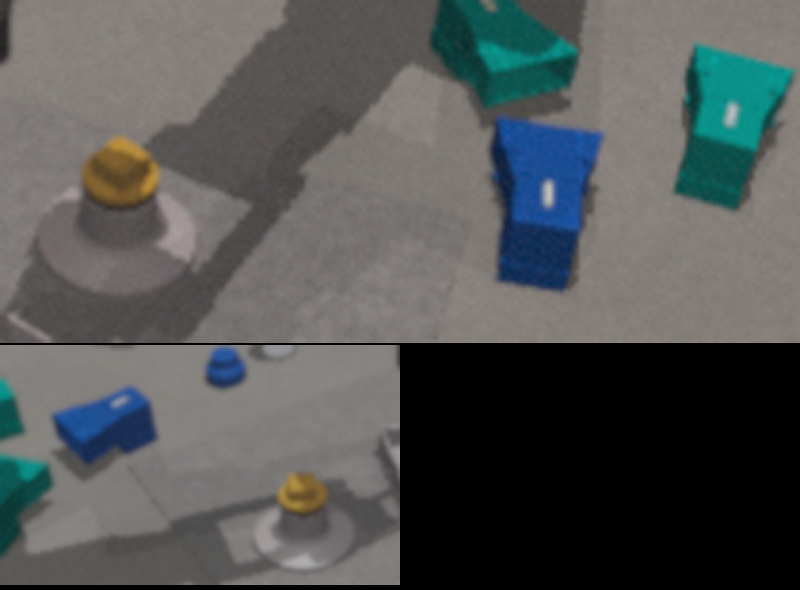

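The crop confirms it: the only blue scoop shape is at (408,218) in the scene view, with its mouth facing roughly -x towards the robot. The others of that shape are turquoise. Next is one wrist shot for the stub and tray, plus the scoop's corners.

Run:
```python
from h import *
s=3.81;P=lambda l:[(265+x/s,165+y/s) for x,y in l]
print("foot back edge",onz("scene",P([(499,281),(566,290)]),0).round(3))
print("top back edge",onz("scene",P([(503,217),(580,230)]),.06).round(3))
print("mouth top edge",onz("scene",P([(497,118),(602,131)]),.058).round(3))
print("mark",onz("scene",P([(548,193)]),.06).round(3))
b=3.81*.7;Q=lambda l:[(155+x*150/400,145+(y-345)*90/240) for x,y in l]
print("side mark",onz("side",Q([(120,402)]),.06).round(3))
save(capture("wrist"),"w1.png")
```

```text
foot back edge [[0.423 0.31  0.   ]
 [0.415 0.354 0.   ]]
top back edge [[0.425 0.302 0.06 ]
 [0.418 0.352 0.06 ]]
mouth top edge [[0.326 0.279 0.058]
 [0.312 0.351 0.058]]
mark [[0.391 0.326 0.06 ]]
side mark [[0.392 0.324 0.06 ]]
```

View pics/w1.png

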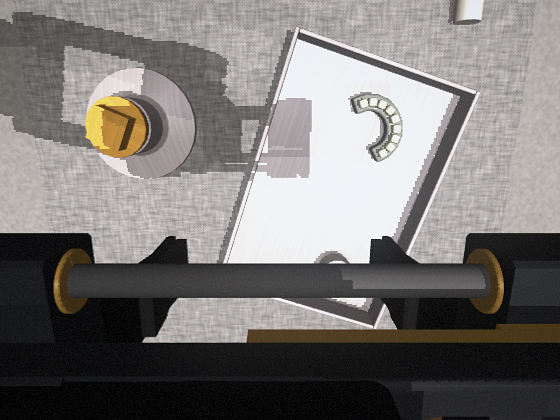

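The wrist view shows the stub's brass disc at about (118,127) with its square, and the tray's rim corners at (297,30) and (477,93), with its left edge running down to (220,262).

Run:
```python
from h import *
im=cv2.imread("pics/w1.png");hsv=cv2.cvtColor(im,cv2.COLOR_BGR2HSV)
m=cv2.inRange(hsv,(12,90,40),(35,255,255));m[:,200:]=0;m[200:]=0
p=np.argwhere(m)[:,::-1];print(len(p),p.min(0),p.max(0))
c=max(cv2.findContours(m,0,2)[0],key=cv2.contourArea)[:,0]
w=onz("wrist",c,.069)[:,:2]
(cc,r)=cv2.minEnclosingCircle((w*1000).astype(np.float32));print("flange",cc,r)
e=onz("wrist",[(297,30),(477,93),(220,262),(375,326)],.035);print(e.round(4))
for a,b in((0,1),(2,0),(3,1)):
    d=e[b]-e[a];print(np.degrees(np.arctan2(d[1],d[0])),np.linalg.norm(d))
z=[onz("wrist",[q],.085)[0,:2].round(4) for q in[(98,101),(135,120),(127,150)]];print(z)
```

```text
3018 [85 96] [147 157]
flange (485.7713928222656, 55.79275894165039) 27.656963348388672
[[ 0.6409  0.1384  0.035 ]
 [ 0.8069  0.0852  0.035 ]
 [ 0.5643 -0.0816  0.035 ]
 [ 0.7291 -0.1559  0.035 ]]
-17.775086465953812 0.1742501998604271
70.788932842631 0.2330125534287882
72.1203134461013 0.2533588265403898
[array([0.4818, 0.0765]), array([0.5097, 0.0619]), array([0.5008, 0.038 ])]
```

Emit:
apply_moves(
  plan="0.8 -0.55 0 0 0 -0.019; 0.8 -0.55 0 0 0 -0.019; 0.8 -0.55 0 0 0 -0.019; 0.8 -0.55 0 0 0 -0.019",
  gripper=1,
)

```text
time_s: 0.48
position: [0.5077, 0.1186, 0.2221]
tcp_rot: [[-0.464, 0.886, 0.0], [0.886, 0.464, 0.001], [0.0, 0.0, -1.0]]
force: [-0.5, 0.1, 0.2]
opening: 0.999
grasp_force: 0.0
```

Emit:
apply_moves(
  plan="0 0 0 0 0 -0.0195; 0 0 0 0 0 -0.0195; 0 0 0 0 0 -0.0195; 0 0 0 0 0 -0.0195; 0 0 0 0 0 -0.0195; 0 0 0 0 0 -0.0195; 0 0 0 0 0 -0.0195; 0 0 0 0 0 -0.0195; 0 0 0 0 0 -0.0195; 0 0 0 0 0 -0.0195",
)

```text
time_s: 1.32
position: [0.5084, 0.1173, 0.2223]
tcp_rot: [[-0.99, -0.138, -0.001], [-0.138, 0.99, -0.0], [0.001, 0.0, -1.0]]
force: [0.3, 0.4, 0.4]
opening: 1.001
grasp_force: 0.0
```

```bash
cat >> h.py <<'E'
def go(x,y,z,yaw):
    s=bot.read_state();R=np.array(s["tcp_rot"]);d=R.T@(np.array([x,y,z])-s["position"])/.05
    c=np.degrees(np.arctan2(R[1,0],R[0,0]));t=-((yaw-c+180)%360-180)/360
    print("t",round(s["time_s"],2),"pos",np.round(s["position"],4),"yaw",round(c,2),"shift(now axes)",d.round(3),"turn",round(t,4),"F",np.round(s["force"],1),"M",np.round(s["moment"],2),"j6",round(s["joint_positions"][5],1))
E
python3 - <<'E'
from h import *
go(.395,.328,.2,188)
E
```

```text
t 1.32 pos [0.5084 0.1173 0.2223] yaw -172.09 shift(now axes) [1.666 4.486 0.448] turn -0.0003 F [0.3 0.4 0.4] M [ 0.15 -0.02 -0.02] j6 -97.2
```

Emit:
apply_moves(
  plan="0 0.75 0 0 0 0; 0 0.75 0 0 0 0; 0 0.75 0 0 0 0; 0 0.75 0 0 0 0; 0 0.75 0 0 0 0; 0 0.74 0 0 0 0; 0 0 0 0 0 0",
)

```text
time_s: 1.9
position: [0.4778, 0.346, 0.2224]
tcp_rot: [[-0.991, -0.137, 0.001], [-0.137, 0.991, 0.004], [-0.001, 0.004, -1.0]]
force: [0.6, 0.1, 0.3]
opening: 1.0
grasp_force: 0.0
```

Run:
```python
from h import *
st=bot.read_state()
im=capture("wrist");save(im,"w2.png")
hsv=cv2.cvtColor(im,cv2.COLOR_RGB2HSV);m=cv2.inRange(hsv,(105,120,30),(125,255,255))
n,l,s,c=cv2.connectedComponentsWithStats(m)
print([(s[i],c[i]) for i in range(1,n) if s[i][4]>200]);go(.395,.328,.2,188)
```

```text
[(array([ 228,    0,   83,  122, 5301], dtype=int32), array([273.04640634,  52.73589889])), (array([ 276,  227,   49,   37, 1475], dtype=int32), array([299.59254237, 247.25762712]))]
t 1.95 pos [0.478  0.3429 0.2222] yaw -172.14 shift(now axes) [ 1.686 -0.069  0.443] turn -0.0004 F [ 0.2 -0.7  0.7] M [0.1  0.01 0.03] j6 -73.1
```

View pics/w2.png

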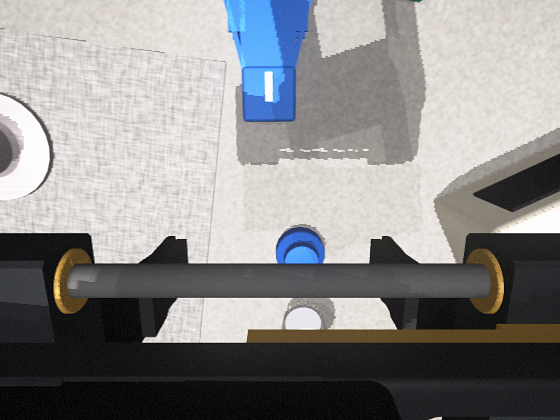

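The wrist view shows the blue block's top face with corners at about (243,67), (296,67), (296,121) and (244,121), square to the tool. The mouth is upward, and the cap at (300,247) is clear of it.

Run:
```python
from h import *
e=onz("wrist",[(243,67),(296,67),(296,121),(244,121)],.06);c=e.mean(0);print(e.round(4),c)
for a,b in((3,0),(2,1)):
    d=e[b]-e[a];print(np.degrees(np.arctan2(d[1],d[0])),np.linalg.norm(d))
go(c[0],c[1],.014,188)
```

```text
[[0.3788 0.2995 0.06  ]
 [0.3727 0.3435 0.06  ]
 [0.4163 0.3501 0.06  ]
 [0.4225 0.3053 0.06  ]] [0.3975772  0.32459926 0.06      ]
-172.39083346707073 0.0441518246525232
-171.44505143607228 0.04416295132022181
t 1.95 pos [0.478  0.3429 0.2222] yaw -172.14 shift(now axes) [ 1.644 -0.145  4.163] turn -0.0004 F [ 0.2 -0.7  0.7] M [0.1  0.01 0.03] j6 -73.1
```

Emit:
apply_moves(
  plan="0.8 -0.07 0 0 0 0; 0.84 -0.07 0 0 0 0; 0 0 0.6 0 0 0; 0 0 0.7 0 0 0; 0 0 0.7 0 0 0; 0 0 0.7 0 0 0; 0 0 0.6 0 0 0; 0 0 0.5 0 0 0; 0 0 0.36 0 0 0; 0 0 0 0 0 0",
)

```text
time_s: 2.78
position: [0.3973, 0.3199, 0.0113]
tcp_rot: [[-0.991, -0.13, -0.007], [-0.13, 0.991, -0.004], [0.007, -0.003, -1.0]]
force: [-0.4, 0.2, -0.2]
opening: 1.0
grasp_force: 0.0
```

Emit:
apply_moves(
  plan="0 0 0 0 0 0; 0 0 0 0 0 0; 0 0 0 0 0 0; 0 0 0 0 0 0; 0 0 0 0 0 0; 0 0 0 0 0 0; 0 0 0 0 0 0; 0 0 0 0 0 0",
  gripper=-1,
)

```text
time_s: 3.45
position: [0.4, 0.3229, 0.0152]
tcp_rot: [[-0.991, -0.131, 0.002], [-0.131, 0.991, 0.001], [-0.002, 0.001, -1.0]]
force: [0.1, 1.4, 4.4]
opening: 0.529
grasp_force: 29.8
```

Run:
```python
from h import *
s=bot.read_state();print(s["opening"]*87,s["grasp_force"]);go(.4865,.055,.2,161.5)
```

```text
46.01278528715165 29.78676571045071
t 3.45 pos [0.4    0.3229 0.0152] yaw -172.45 shift(now axes) [-1.019 -5.535 -3.699] turn 0.0724 F [0.1 1.4 4.4] M [ 0.41 -0.02 -0.03] j6 -71.1
```

Emit:
apply_moves(
  plan="0 0 -0.3 0 0 0; 0 0 -0.6 0 0 0; 0 0 -0.7 0 0 0; 0 0 -0.7 0 0 0; 0 0 -0.7 0 0 0; 0 0 -0.6 0 0 0; 0 0 0 0 0 0.018; 0 0 0 0 0 0.018; 0 0 0 0 0 0.018; 0 0 0 0 0 0.018",
)

```text
time_s: 4.28
position: [0.3984, 0.3217, 0.1945]
tcp_rot: [[-0.947, 0.32, -0.001], [0.32, 0.947, -0.001], [0.001, -0.001, -1.0]]
force: [-1.2, 0.2, -1.7]
opening: 0.529
grasp_force: 29.8
```

Run:
```python
from h import *
go(.4865,.055,.2,161.5)
```

```text
t 4.28 pos [0.3984 0.3217 0.1945] yaw 161.34 shift(now axes) [-3.376 -4.491 -0.108] turn -0.0004 F [-1.2  0.2 -1.7] M [ 0.11 -0.07  0.01] j6 -44.9
```

Emit:
apply_moves(
  plan="-0.45 -0.6 0 0 0 0; -0.45 -0.6 0 0 0 0; -0.45 -0.6 0 0 0 0; -0.45 -0.6 0 0 0 0; -0.45 -0.6 0 0 0 0; -0.45 -0.6 0 0 0 0; -0.45 -0.6 0.3 0 0 0; -0.23 -0.29 0.3 0 0 0; 0 0 0.3 0 0 0; 0 0 0 0 0 0",
)

```text
time_s: 5.12
position: [0.4867, 0.0546, 0.1469]
tcp_rot: [[-0.948, 0.318, -0.007], [0.318, 0.948, 0.001], [0.007, -0.002, -1.0]]
force: [-0.5, -0.5, -1.1]
opening: 0.531
grasp_force: 29.8
```

Run:
```python
from h import *
go(.488,.055,.112,161.5)
a=capture("scene");b=capture("side")
save(a,"s2.png");save(b,"d2.png")
go(.488,.055,.112,161.5)
p=proj("scene",[.4865,.055,.085])[0];q=proj("side",[.4865,.055,.085])[0];print(p,q)
s=lambda im,c:cv2.resize(im[int(c[1])-55:int(c[1])+35,int(c[0])-30:int(c[0])+30],(400,600),interpolation=cv2.INTER_CUBIC)
save(np.hstack([s(a,p),s(b,q)]),"c2.png")
```

```text
t 5.12 pos [0.4867 0.0546 0.1469] yaw 161.47 shift(now axes) [-0.027  0.017  0.698] turn -0.0001 F [-0.5 -0.5 -1.1] M [ 0.1  -0.04 -0.04] j6 -78.2
t 5.22 pos [0.4876 0.056  0.1489] yaw 161.63 shift(now axes) [-0.016 -0.016  0.738] turn 0.0003 F [-0.1  0.3 -1.3] M [ 0.09 -0.04  0.04] j6 -78.1
[296.48606402 205.49675907] [267.85914768 195.63057881]
```

View pics/c2.png

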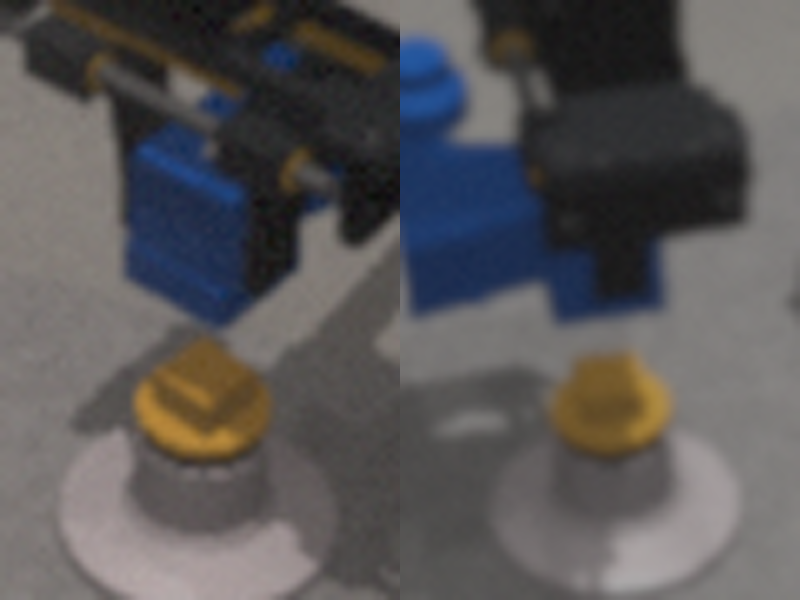

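Both views show the foot clear above the square. In scene-crop pixels the foot corners are (126,280), (225,325) and (297,268), and the flange spans 134–272. In the side view the foot edge runs (555,320)–(665,304) and the flange spans 549–673.

```bash
python3 - <<'E'
from h import *
S=lambda l:[(u/6.6667+266,v/6.6667+150) for u,v in l]
D=lambda l:[((u-400)/6.6667+237,v/6.6667+140) for u,v in l]
zf=.1325
f=onz("scene",S([(126,280),(225,325),(297,268)]),zf);g=onz("side",D([(555,320),(665,304)]),zf)
t=np.radians(161.5);X=np.array([np.cos(t),np.sin(t)]);Y=np.array([-X[1],X[0]])
print("scene foot",f.round(4),"axis est",((f[0]+f[2])/2)[:2])
print("side foot",g.round(4),np.linalg.norm(g[0]-g[1]), np.linalg.norm(np.diff(f,axis=0),axis=1))
m=g.mean(0)[:2];print("side axis est +-Y",m+Y*.023,m-Y*.023)
print("flange scene",onz("scene",S([(203,406)]),.066)," side",onz("side",D([(611,406)]),.066))
E
python3 - <<'E'
E
```

```text
scene foot [[0.5005 0.0281 0.1325]
 [0.5104 0.0697 0.1325]
 [0.471  0.0841 0.1325]] axis est [0.48572578 0.05606278]
side foot [[0.4587 0.044  0.1325]
 [0.501  0.0286 0.1325]] 0.045084280100850006 [0.04276978 0.04196086]
side axis est +-Y [0.47254579 0.01445738] [0.4871418  0.05808027]
flange scene [[0.48585376 0.0554638  0.066     ]]  side [[0.48737753 0.05360975 0.066     ]]
```

Emit:
apply_moves(
  plan="-0.02 -0.02 0.25 0 0 0; 0 0 0.25 0 0 0; 0 0 0.15 0 0 0; 0 0 0.1 0 0 0; 0 0 0.05 0 0 0; 0 0 0 0 0 0; 0 0 0 0 0 0",
)

```text
time_s: 5.8
position: [0.4897, 0.0549, 0.1099]
tcp_rot: [[-0.949, 0.314, 0.001], [0.314, 0.949, -0.0], [-0.001, 0.0, -1.0]]
force: [-0.1, 0.4, -0.7]
opening: 0.527
grasp_force: 29.8
```

Run:
```python
from h import *
go(.4878,.055,.1002,161.5)
```

```text
t 5.8 pos [0.4897 0.0549 0.1099] yaw 161.67 shift(now axes) [ 0.038 -0.011  0.194] turn 0.0005 F [-0.1  0.4 -0.7] M [ 0.08 -0.07  0.02] j6 -78.3
```

Emit:
apply_moves(
  plan="0.03 0 0.04 0 0 0; 0 0 0.04 0 0 0; 0 0 0.03 0 0 0; 0 0 0.03 0 0 0; 0 0 0.02 0 0 0; 0 0 0 0 0 0; 0 0 0 0 0 0",
)

```text
time_s: 6.38
position: [0.4881, 0.0551, 0.1015]
tcp_rot: [[-0.949, 0.315, -0.0], [0.315, 0.949, 0.0], [0.0, -0.0, -1.0]]
force: [0.6, 0.2, -2.5]
opening: 0.527
grasp_force: 29.8
```

Emit:
apply_moves(
  plan="0 0 0.02 0 0 0; 0 0 0.02 0 0 0; 0 0 0 0 0 0",
)

```text
time_s: 6.63
position: [0.488, 0.0551, 0.0994]
tcp_rot: [[-0.949, 0.315, -0.0], [0.315, 0.949, 0.0], [0.0, -0.0, -1.0]]
force: [0.5, -0.1, -1.2]
opening: 0.527
grasp_force: 29.8
```

Emit:
apply_moves(
  plan="0 0 0.02 0 0 0; 0 0 0 0 0 0; 0 0 0 0 0 0",
)

```text
time_s: 6.88
position: [0.488, 0.0551, 0.0985]
tcp_rot: [[-0.949, 0.315, -0.0], [0.315, 0.949, 0.0], [0.0, -0.0, -1.0]]
force: [-0.2, -0.1, -1.7]
opening: 0.528
grasp_force: 29.8
```

Emit:
apply_moves(
  plan="0 0 0.02 0 0 0; 0 0 0 0 0 0; 0 0 0 0 0 0",
)

```text
time_s: 7.13
position: [0.4881, 0.0551, 0.0975]
tcp_rot: [[-0.949, 0.315, -0.0], [0.315, 0.949, -0.0], [0.0, -0.0, -1.0]]
force: [0.3, 0.5, -2.4]
opening: 0.531
grasp_force: 29.8
```

Emit:
apply_moves(
  plan="0 0 0.02 0 0 0; 0 0 0 0 0 0; 0 0 0 0 0 0",
)

```text
time_s: 7.38
position: [0.4881, 0.0551, 0.0965]
tcp_rot: [[-0.949, 0.315, -0.0], [0.315, 0.949, 0.0], [0.0, -0.0, -1.0]]
force: [-0.0, -0.4, -1.6]
opening: 0.525
grasp_force: 29.8
```

Emit:
apply_moves(
  plan="0 0 0.02 0 0 0; 0 0 0.02 0 0 0; 0 0 0 0 0 0",
)

```text
time_s: 7.63
position: [0.488, 0.0551, 0.0944]
tcp_rot: [[-0.949, 0.315, -0.0], [0.315, 0.949, 0.0], [0.0, -0.0, -1.0]]
force: [-0.3, -1.0, -1.9]
opening: 0.53
grasp_force: 29.8
```

Emit:
apply_moves(
  plan="0 0 0.02 0 0 0; 0 0 0.02 0 0 0; 0 0 0 0 0 0",
)

```text
time_s: 7.88
position: [0.4881, 0.0551, 0.0924]
tcp_rot: [[-0.949, 0.315, -0.0], [0.315, 0.949, -0.0], [0.0, -0.0, -1.0]]
force: [-0.2, -0.4, -2.4]
opening: 0.526
grasp_force: 29.8
```

Emit:
apply_moves(
  plan="0 0 0.03 0 0 0; 0 0 0.03 0 0 0; 0 0 0.03 0 0 0; 0 0 0 0 0 0",
)

```text
time_s: 8.22
position: [0.488, 0.0551, 0.0877]
tcp_rot: [[-0.949, 0.315, -0.0], [0.315, 0.949, 0.0], [0.0, -0.0, -1.0]]
force: [-0.7, -0.4, -1.9]
opening: 0.527
grasp_force: 29.8
```

Emit:
apply_moves(
  plan="0 0 0.02 0 0 0; 0 0 0.02 0 0 0; 0 0 0 0 0 0",
)

```text
time_s: 8.47
position: [0.4881, 0.0551, 0.0859]
tcp_rot: [[-0.949, 0.315, -0.0], [0.315, 0.949, -0.0], [0.0, -0.0, -1.0]]
force: [-0.3, -0.5, -0.9]
opening: 0.534
grasp_force: 29.8
```

Emit:
apply_moves(
  plan="0 0 0.02 0 0 0; 0 0 0 0 0 0; 0 0 0 0 0 0",
)

```text
time_s: 8.72
position: [0.4881, 0.0551, 0.085]
tcp_rot: [[-0.949, 0.315, -0.0], [0.315, 0.949, -0.0], [0.0, -0.0, -1.0]]
force: [-0.8, -1.6, -2.4]
opening: 0.532
grasp_force: 29.8
```

Run:
```python
from h import *
go(.488,.055,.0842,161.5)
```

```text
t 8.72 pos [0.4881 0.0551 0.085 ] yaw 161.64 shift(now axes) [ 0.001 -0.003  0.015] turn 0.0004 F [-0.8 -1.6 -2.4] M [-0.11  0.01 -0.05] j6 -78.3
```

Emit:
apply_moves(
  plan="0 0 0.02 0 0 0; 0 0 0 0 0 0; 0 0 0 0 0 0",
)

```text
time_s: 8.97
position: [0.4881, 0.0551, 0.084]
tcp_rot: [[-0.949, 0.315, -0.0], [0.315, 0.949, -0.0], [0.0, -0.0, -1.0]]
force: [-0.1, -1.0, -1.5]
opening: 0.525
grasp_force: 29.8
```

Emit:
apply_moves(
  plan="0 0 0.02 0 0 0; 0 0 0 0 0 0; 0 0 0 0 0 0",
)

```text
time_s: 9.22
position: [0.4882, 0.0551, 0.0832]
tcp_rot: [[-0.949, 0.315, 0.0], [0.315, 0.949, -0.0], [-0.0, -0.0, -1.0]]
force: [-0.4, -0.3, 1.8]
opening: 0.529
grasp_force: 29.8
```

It went home at this yaw: contact came with the foot at about 68 mm, after about 16 mm of free travel over the square. I'll now screw it clockwise, turning about the block axis and following the sink.

Emit:
apply_moves(
  plan="0 -0.0025 0.002 0 0 0.011; 0 -0.0025 0.002 0 0 0.011; 0 -0.0025 0.003 0 0 0.011; 0 -0.0025 0.003 0 0 0.011; 0 0 0 0 0 0",
)

```text
time_s: 9.63
position: [0.4876, 0.054, 0.0829]
tcp_rot: [[-0.827, 0.562, -0.001], [0.562, 0.827, -0.001], [-0.0, -0.001, -1.0]]
force: [-2.0, -5.1, 4.4]
opening: 0.527
grasp_force: 29.8
```

Run:
```python
from h import *
go(.488,.055,.0842,-18.5)
```

```text
t 9.63 pos [0.4876 0.054  0.0829] yaw 145.83 shift(now axes) [ 0.004  0.021 -0.026] turn 0.4565 F [-2.  -5.1  4.4] M [-0.91  0.27  0.07] j6 -62.4
```

Emit:
apply_moves(
  plan="-0.006 -0.01 0.003 0 0 0.011; 0 -0.0025 0.003 0 0 0.011; 0 -0.0025 0.003 0 0 0.011; 0 -0.0025 0.003 0 0 0.011; 0 0 0 0 0 0",
)

```text
time_s: 10.05
position: [0.487, 0.0533, 0.0823]
tcp_rot: [[-0.643, 0.766, -0.001], [0.766, 0.643, -0.001], [-0.0, -0.002, -1.0]]
force: [-2.8, -3.7, 5.6]
opening: 0.528
grasp_force: 29.8
```

Run:
```python
from h import *
go(.488,.055,.0842,-18.5)
```

```text
t 10.05 pos [0.487  0.0533 0.0823] yaw 130.02 shift(now axes) [ 0.013  0.037 -0.037] turn 0.4125 F [-2.8 -3.7  5.6] M [-0.8   0.4  -0.01] j6 -46.7
```

Run:
```python
from h import *
s=bot.read_state();print(s["tau"].round(3),s["moment"])
a=capture("scene");b=capture("side")
s=lambda im,c:cv2.resize(im[c[1]-55:c[1]+35,c[0]-30:c[0]+30],(400,600),interpolation=cv2.INTER_CUBIC)
save(np.hstack([s(a,(296,205)),s(b,(267,195))]),"c3.png")
```

```text
[  1.924 -34.958  -9.113   0.991  -0.562   0.41 ] [-0.80367532  0.40140639 -0.01246159]
```

View pics/c3.png

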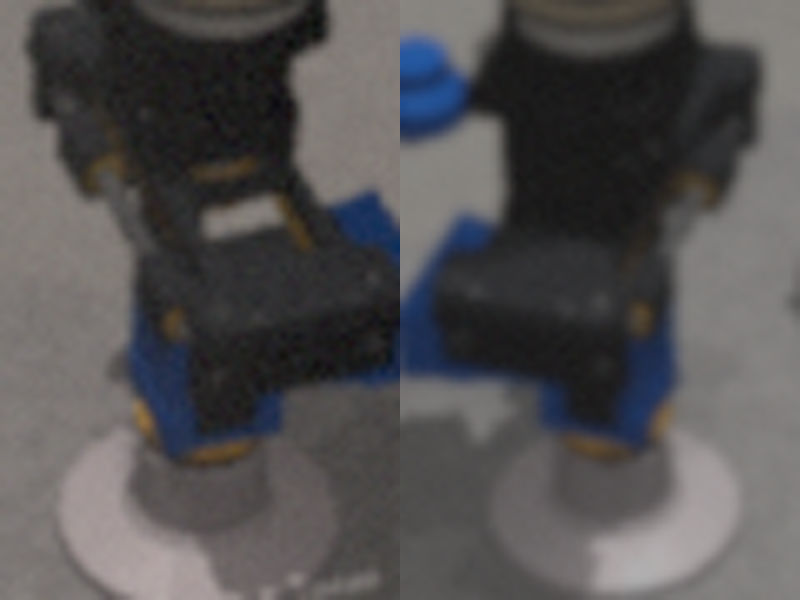

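The crops show the foot resting flush on the brass flange in both views, at about (230,455) and (610,445), and the joint-6 torque of 0.41 N m shows the thread turning. I'll continue.

Emit:
apply_moves(
  plan="0 -0.01 0.003 0 0 0.013; 0 -0.004 0.003 0 0 0.013; 0 -0.004 0.003 0 0 0.013; 0 -0.004 0.003 0 0 0.013; 0 -0.004 0.003 0 0 0.013; 0 -0.004 0.003 0 0 0.013; 0 0 0 0 0 0",
)

```text
time_s: 10.73
position: [0.4855, 0.0526, 0.0814]
tcp_rot: [[-0.206, 0.978, -0.002], [0.978, 0.206, -0.001], [-0.001, -0.002, -1.0]]
force: [-3.2, -4.3, 5.0]
opening: 0.529
grasp_force: 29.8
```

Run:
```python
from h import *
go(.488,.055,.0842,-18.5);print(bot.read_state()["tau"][5])
```

```text
t 10.73 pos [0.4855 0.0526 0.0814] yaw 101.91 shift(now axes) [ 0.036  0.058 -0.057] turn 0.3345 F [-3.2 -4.3  5. ] M [-0.85  0.53  0.06] j6 -18.7
0.46905722469091415
```

Emit:
apply_moves(
  plan="-0.006 -0.01 0.003 0 0 0.013; 0 -0.004 0.003 0 0 0.013; 0 -0.004 0.003 0 0 0.013; 0 -0.004 0.003 0 0 0.013; 0 -0.004 0.003 0 0 0.013; 0 -0.004 0.003 0 0 0.013; 0 0 0 0 0 0",
)

```text
time_s: 11.32
position: [0.484, 0.0526, 0.0805]
tcp_rot: [[0.279, 0.96, -0.002], [0.96, -0.279, -0.0], [-0.001, -0.002, -1.0]]
force: [-2.7, -2.4, 5.2]
opening: 0.528
grasp_force: 29.7
```

Run:
```python
from h import *
go(.488,.055,.0842,-18.5);print(bot.read_state()["tau"][5])
```

```text
t 11.32 pos [0.484  0.0526 0.0805] yaw 73.82 shift(now axes) [ 0.068  0.064 -0.075] turn 0.2564 F [-2.7 -2.4  5.2] M [-0.58  0.53  0.04] j6 9.3
0.48396628350019455
```

Emit:
apply_moves(
  plan="0 -0.008 0.003 0 0 0.013; 0 -0.005 0.003 0 0 0.013; 0 -0.005 0.003 0 0 0.013; 0 -0.005 0.003 0 0 0.013; 0 -0.005 0.003 0 0 0.013; 0 -0.005 0.003 0 0 0.013; 0 0 0 0 0 0",
)

```text
time_s: 11.9
position: [0.4826, 0.0534, 0.0795]
tcp_rot: [[0.698, 0.716, -0.002], [0.716, -0.698, -0.0], [-0.001, -0.001, -1.0]]
force: [-1.8, -2.5, 4.7]
opening: 0.522
grasp_force: 29.7
```

Emit:
apply_moves(
  plan="0 -0.005 0.003 0 0 0.013; 0 -0.005 0.003 0 0 0.013; 0 -0.005 0.003 0 0 0.013; 0 -0.005 0.003 0 0 0.013; 0 -0.005 0.003 0 0 0.013; 0 -0.005 0.003 0 0 0.013; 0 0 0 0 0 0",
)

```text
time_s: 12.48
position: [0.4818, 0.0548, 0.0786]
tcp_rot: [[0.953, 0.304, -0.002], [0.304, -0.953, -0.0], [-0.002, -0.0, -1.0]]
force: [-2.1, -2.9, 5.5]
opening: 0.529
grasp_force: 29.7
```

Run:
```python
from h import *
go(.488,.055,.0842,-18.5);print(bot.read_state()["tau"][5])
```

```text
t 12.48 pos [0.4818 0.0548 0.0786] yaw 17.68 shift(now axes) [ 0.12   0.034 -0.112] turn 0.1005 F [-2.1 -2.9  5.5] M [-0.44  0.58  0.11] j6 65.6
0.5321938544511795
```

Emit:
apply_moves(
  plan="0 -0.005 0.003 0 0 0.014; 0 -0.005 0.003 0 0 0.014; 0 -0.005 0.003 0 0 0.014; 0 -0.005 0.003 0 0 0.014; 0 -0.005 0.003 0 0 0.014; 0 -0.005 0.003 0 0 0.014; 0 0 0 0 0 0; 0 0 0 0 0 0",
)

```text
time_s: 13.15
position: [0.4817, 0.0564, 0.0776]
tcp_rot: [[0.977, -0.215, -0.002], [-0.215, -0.977, 0.0], [-0.002, -0.0, -1.0]]
force: [-2.5, -1.6, 5.8]
opening: 0.526
grasp_force: 29.8
```

Run:
```python
from h import *
go(.488,.055,.0842,-18.5);print(bot.read_state()["tau"][5])
save(capture("wrist"),"w3.png");go(.488,.055,.0842,-18.5)
```

```text
t 13.15 pos [0.4817 0.0564 0.0776] yaw -12.41 shift(now axes) [ 0.129  0.001 -0.133] turn 0.0169 F [-2.5 -1.6  5.8] M [-0.15  0.67  0.04] j6 95.8
0.0744471000507474
t 13.2 pos [0.4817 0.0564 0.0776] yaw -12.41 shift(now axes) [ 0.129  0.001 -0.132] turn 0.0169 F [-2.6 -1.1  4.9] M [-0.23  0.65  0.05] j6 95.8
```

View pics/w3.png

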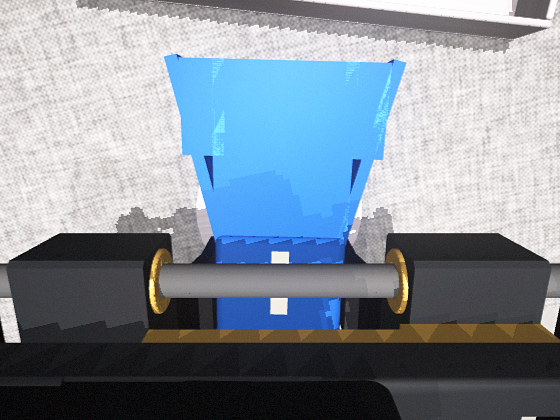

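The view down at the held scoop shows the mouth edge from about (178,58) to (402,63), the block's front edge from (214,237) to (347,238), and the tray's near wall at the top right.

Run:
```python
from h import *
im=cv2.imread("pics/w3.png");hsv=cv2.cvtColor(im,cv2.COLOR_BGR2HSV);m=cv2.inRange(hsv,(95,100,60),(125,255,255))
ang=lambda d:np.degrees(np.arctan2(d[1],d[0]))
def line(pts,z):
    w=onz("wrist",pts,z)[:,:2];v=cv2.fitLine((w*1000).astype(np.float32),cv2.DIST_HUBER,0,.01,.01).ravel();return ang(v[:2]),w.mean(0)
top=[(c,np.argmax(m[:,c]>0)) for c in range(185,400,3)]
print("mouth edge dir",line(top,.120))
z=.0624
L=[(np.argmax(m[r]>0),r) for r in range(70,150,3)];R=[(559-np.argmax(m[r][::-1]>0),r) for r in range(70,150,3)]
print("sides",line(L,.12)[0],line(R,.12)[0])
# tray wall: dark band near top; bright->dark edges per column
g=cv2.GaussianBlur(cv2.cvtColor(im,cv2.COLOR_BGR2GRAY),(3,3),0)
print(g[0:55,300].tolist());print(g[0:60,450].tolist())
```

```text
mouth edge dir (np.float32(76.29627), array([0.56203427, 0.03453136]))
sides -3.9210508 -24.700489
[143, 120, 98, 98, 98, 97, 97, 98, 96, 95, 95, 97, 99, 98, 99, 120, 142, 134, 130, 140, 145, 148, 152, 154, 150, 143, 142, 151, 162, 165, 172, 202, 235, 245, 242, 241, 242, 241, 237, 233, 233, 235, 231, 219, 213, 219, 228, 233, 236, 237, 236, 229, 220, 217, 219]
[254, 254, 254, 254, 254, 254, 254, 254, 251, 248, 250, 253, 253, 253, 251, 243, 206, 148, 116, 112, 111, 111, 111, 111, 111, 110, 108, 107, 107, 106, 106, 113, 127, 138, 145, 154, 162, 160, 152, 149, 154, 162, 164, 155, 147, 161, 195, 215, 219, 222, 222, 219, 215, 213, 216, 222, 223, 214, 208, 215]
```

Run:
```python
from h import *
im=cv2.imread("pics/w3.png");g=cv2.GaussianBlur(cv2.cvtColor(im,cv2.COLOR_BGR2GRAY),(3,3),0)
A=[];B=[]
for c in range(320,540,4):
    r=np.where(g[:50,c]<125)[0]
    A.append((c,r[0]-.5));B.append((c,r[-1]+.5))
for P,z in((A,.035),(B,.0)):
    w=onz("wrist",P,z)[:,:2]*1000;v=cv2.fitLine(w.astype(np.float32),cv2.DIST_HUBER,0,.01,.01).ravel()
    a=np.degrees(np.arctan2(v[1],v[0]))%180;n=np.array([np.cos(np.radians(a-90)),np.sin(np.radians(a-90))])
    print(a-90,w.mean(0),P[0],P[-1], "dist line to stub",(w.mean(0)-[486,55.5])@n)
```

```text
-17.895195 [579.56209369 -43.41595261] (320, np.float64(3.5)) (536, np.float64(-0.5)) dist line to stub 119.43015360025458
-18.240158 [576.21689469 -57.10042771] (320, np.float64(17.5)) (536, np.float64(30.5)) dist line to stub 120.92777011189466
```

Emit:
apply_moves(
  plan="0 -0.003 0.002 0 0 0.007; 0 -0.003 0.002 0 0 0.007; 0 0 0 0 0 0; 0 0 0 0 0 0; 0 0 0 0 0 0",
)

```text
time_s: 13.62
position: [0.4818, 0.0567, 0.0774]
tcp_rot: [[0.954, -0.299, -0.002], [-0.299, -0.954, 0.0], [-0.002, 0.0, -1.0]]
force: [-2.4, -1.2, 6.4]
opening: 0.527
grasp_force: 29.7
```

```bash
cat > m.py <<'E'
from h import *
def meas(tag,z):
    s0=bot.read_state();im=capture("wrist");save(im,tag);hsv=cv2.cvtColor(im,cv2.COLOR_RGB2HSV);m=cv2.inRange(hsv,(95,100,60),(125,255,255))
    m=cv2.morphologyEx(m,cv2.MORPH_OPEN,np.ones((3,3)))
    top=[(c,np.argmax(m[:,c]>0)) for c in range(185,395,3)]
    w=onz("wrist",top,z,s0)[:,:2]*1000;v=cv2.fitLine(w.astype(np.float32),cv2.DIST_HUBER,0,.01,.01).ravel()
    print("mouth yaw",np.degrees(np.arctan2(v[1],v[0]))%180-90,w.mean(0))
E
python3 - <<'E'
from m import *
go(.488,.055,.0842,-18.2);meas("w4.png",.119)
E
```

```text
t 13.62 pos [0.4818 0.0567 0.0774] yaw -17.42 shift(now axes) [ 0.129 -0.005 -0.136] turn 0.0022 F [-2.4 -1.2  6.4] M [-0.14  0.67  0.25] j6 100.9
mouth yaw -18.69828 [559.98607798  28.80564087]
```

Mouth yaw is about -18.1° (mean of camera and tool) against the tray's -18.2°. I'll release and retreat upward.

Emit:
apply_moves(
  plan="0 0 0 0 0 0; 0 0 0 0 0 0; 0 0 0 0 0 0; 0 0 0 0 0 0; 0 0 0 0 0 0; 0 0 0 0 0 0",
  gripper=1,
)

```text
time_s: 14.17
position: [0.4827, 0.0565, 0.0771]
tcp_rot: [[0.953, -0.303, 0.0], [-0.303, -0.953, 0.0], [0.0, -0.0, -1.0]]
force: [-0.4, 0.0, 0.5]
opening: 0.898
grasp_force: 0.0
```

Emit:
apply_moves(
  plan="0 0 -0.2 0 0 0; 0 0 -0.4 0 0 0; 0 0 -0.6 0 0 0; 0 0 -0.6 0 0 0; 0 0 -0.6 0 0 0; -0.7 0 -0.5 0 0 0; -0.7 0 0 0 0 0; 0 0 0 0 0 0; 0 0 0 0 0 0",
)

```text
time_s: 14.92
position: [0.4148, 0.078, 0.2218]
tcp_rot: [[0.953, -0.302, -0.0], [-0.302, -0.953, 0.0], [-0.0, -0.0, -1.0]]
force: [0.5, -0.5, 0.6]
opening: 0.998
grasp_force: 0.0
```

Run:
```python
from m import *
go(.4865,.055,.2,-18.2);meas("w5.png",.119)
a=cv2.imread("pics/w5.png");save(capture("side"),"d5.png");b=cv2.imread("pics/d5.png");b=cv2.resize(b[130:240,215:305],(344,420),interpolation=cv2.INTER_CUBIC)
a=cv2.resize(a,(448,336));o=np.zeros((420,792,3),np.uint8);o[:336,:448]=a;o[:,448:]=b;cv2.imwrite("pics/c5.png",o)
```

```text
t 14.92 pos [0.4148 0.078  0.2218] yaw -17.56 shift(now axes) [1.506 0.005 0.435] turn 0.0018 F [ 0.5 -0.5  0.6] M [0.08 0.16 0.05] j6 103.0
mouth yaw -17.57676 [545.59493844  29.65636653]
```

View pics/c5.png

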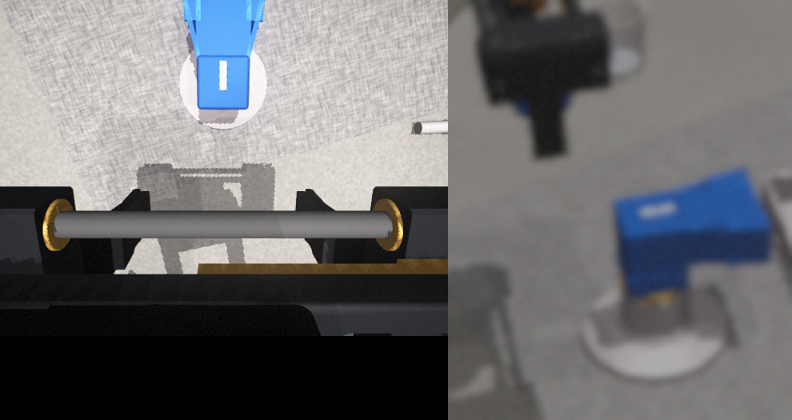

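The scoop stands upright on the flange with its mouth towards the tray, and the gripper is clear. In the full-size wrist image the block's top is around (279,103). I'll check its yaw by the block's edges.

Run:
```python
from m import *
im=cv2.imread("pics/w5.png");m=cv2.inRange(cv2.cvtColor(im,cv2.COLOR_BGR2HSV),(95,80,40),(125,255,255));m[150:]=0
L=[];R=[];B=[]
for r in range(84,126,2):
    x=np.where(m[r])[0];L.append((x[0],r));R.append((x[-1],r))
for c in range(256,303,2): B.append((c,np.where(m[:,c])[0][-1]))
for P in(L,R,B):
    w=onz("wrist",P,.121)[:,:2]*1000;v=cv2.fitLine(w.astype(np.float32),cv2.DIST_HUBER,0,.01,.01).ravel();print((np.degrees(np.arctan2(v[1],v[0]))+45)%90-45,w.mean(0),P[0],P[-1])
```

```text
-16.768509 [494.59148816  76.25939155] (np.int64(246), 84) (np.int64(247), 124)
-16.392138 [481.13173719  33.89156947] (np.int64(311), 84) (np.int64(310), 124)
-17.61853 [466.87443314  61.24215697] (256, np.int64(136)) (302, np.int64(136))
```

```bash
python3 -c "
from rig import bot
print(bot.hand_in())"
```

```text
the job is handed in; nothing more can be done
None
```

The scoop is home on the brass square, screwed about 180° clockwise onto its seal and released. It dropped onto the square without needing a search turn. Its mouth is within about 1° of facing straight at the tray, nothing else was touched on purpose, and the job is handed in at about 15 s of the 72 s allowed.

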